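Bring the curd kettle up to heat and stir it

TASK

Somebody has left a tub of cheese on the lid of the curd kettle, in the way of the stirring crank: set it down gently and upright in a free spot on the draining tray. Next turn the heat dial up to the green mark without letting it go on to the red one, and only then crank the stirrer clockwise through two full turns and on to the blue parking mark on the lid. Leave everything else standing where it is.

Things in the scene. Friction and masses are not known exactly. Their poses are not given: they have to be found in the camera images.
- kettle: the curd kettle, a fixed steel housing 300 mm deep (x) by 400 mm wide (y); its flat deck is 150 mm above the counter. Origin at the centre of its underside, z up, its front faces -x. A round lid, 244 mm across, lies on its left part (+y), flat top 165 mm above the counter; the heat dial is on the right part (-y) of the deck, nearer the front
- dial (a joint): the heat dial, rad: 0 with its white pointer towards the kettle's +x, growing clockwise seen from above up to the stop at 4.19. It clicks into seven marks 0.698 rad (40 degrees) apart: five black dots (0, 0.70, 1.40, 2.09, 2.79), the green mark (3.49) and the red mark (4.19, the stop). Let go, it snaps to the nearest click; about 0.08 N m takes it over one
- dial_grip (a point): a point on the dial's vertical axis, 33 mm above the deck. The dial is a 64 mm black skirt, its top 11 mm above the deck, carrying a bar grip 62 mm long, 15 mm thick, from the skirt up to 47 mm above the deck; the bar lies along the pointer (the half with the white line on top is the pointer). This point turns with the dial: its x axis is the way the pointer points
- green_mark (a point): centre of the green 18 mm dot on the deck, 46 mm from the dial's axis, where the pointer must end
- crank (a joint): the stirring crank, rad, about a vertical axis, growing clockwise seen from above: 0 with the arm over the blue parking mark (arm towards the kettle's -x). At the start it stands between 0.4 and 2.6 rad short of the mark (negative reading); two full turns and on to the mark is a reading of 12.57. It stays where it is left and takes about 0.15 N m to turn
- crank_handle (a point): middle of the crank's upright red handle: a round grip 26 mm across and 62 mm tall that spins freely on its pin, 75 mm from the crank's axis; this point is 68 mm above the lid, the grip reaches from 36 to 98 mm above the lid, and the flat 22 mm wide arm under it from 24 to 34 mm
- crank_axis (a point): where the crank's axis meets the flat top of the lid; the hub there is 32 mm across (42 mm at its foot) and 39 mm tall
- park_mark (a point): centre of the blue parking mark on the lid, a 34 by 14 mm bar pointing at the crank's axis, 98 mm from it
- tub: the tub of white herb cheese, cylinder 64 mm across and 70 mm tall, 0.2 kg; origin at the centre of its underside. It starts on the kettle's lid
- tray: the draining tray, fixed, 340 mm long (x) by 180 mm wide (y), walls 4 mm thick and 16 mm high, inner floor 4 mm above the counter; origin at the centre of its underside
- tub_a: a tub of white herb cheese, cylinder 64 mm across and 70 mm tall, 0.2 kg; origin at the centre of its underside. It stands in the tray near its front (-x) end
- tub_b: a tub of white herb cheese, cylinder 64 mm across and 70 mm tall, 0.2 kg; origin at the centre of its underside. It stands in the tray, in its middle or far (+x) part
- rennet: amber jar 48 mm across and 110 mm tall, standing on the kettle's deck behind the dial; origin at the centre of its underside
- oil: green bottle 68 mm across and 230 mm tall on the counter to the right of the kettle; origin at the centre of its underside
- honey: amber jar 72 mm across and 110 mm tall on the counter at the back left; origin at the centre of its underside
- bowl: white bowl 140 mm across and 60 mm tall on the counter to the left of the tray; origin at the centre of its underside
- wheel: orange-rind cheese wheel 152 mm across and 58 mm tall, lying at the front right; origin at the centre of its underside
- caciotta: cream-coloured cheese wheel 110 mm across and 52 mm tall at the right; origin at the centre of its underside
Things that resemble listed ones, but are neither listed nor needed, are in the scene too. What is shaped like the tub but purple is not meant.

How it is judged:
By the outcome, as a careful person would: the job done as asked, in the order asked, and still so for the second after the job is handed in, with the robot touching nothing.
It also fails if it takes over 72 s, if anything falls off the work surface, if the arm or the gripper's body presses on something with over 40 N, if the wrist force passes 120 N, or if a joint passes its speed limit or range.

ROBOT

A 6-joint arm with a two-finger parallel gripper is mounted at the origin on the work surface. World frame = base frame: x ahead of the robot, y to its left, z up, the work surface at z = 0. Lengths are in mm, angles in rad, forces in N, time in s.
With the tool pointing down it reaches from about 275 to 750 mm from the base axis. Payload 10.2 kg.
Tool frame: the origin (TCP) lies between the finger pads; the fingertips stand 8 mm ahead of it and the grasp point (between the pads) lies 11 mm behind it; z points along the fingers, y is the line along which they close (so a half turn about z gives the same grasp; the last joint's range is limited). The gripper opens to 85 mm and grips with 20 to 120 N. Pads are 22 mm wide; open, the fingers measure 114 mm over their backs; the gripper's body (76 mm by 85 mm) begins 54 mm behind the grasp point. The pads swing forward as they close: fully open they stand 13 mm farther back than shut.
Start: joints at [-1.527, 0.313, 1.498, -0, 1.331, -0.223], TCP at [138.401, -506.435, 239.294] pointing down, gripper open.
Joint ranges: [-2.94, 2.94], [-0.97, 2.17], [0.19, 2.56], [-1.23, 4.37], [0.02, 3.11], [-2.88, 2.88]. Speed limits (rad/s): [2.39, 2.39, 3.01, 3.14, 3.14, 3.14].

INTERFACE

Orientations are given as a unit quaternion [w, x, y, z].
In Python, from rig import * gives the robot as it stands.
- The arm moves only by the shell command python3 -m handwheel 'ROWS' [FORCE]. ROWS is JSON, a list that holds one entry, the list of rows, each a list of 7 numbers: the shift along the world's x, y, z in mm, then the turn, a rotation vector about the world's x, y, z in degrees, then the opening, from -1 (shut) to 1 (fully open). A call has 1 to 8 rows; each row shifts and turns the commanded pose from where the row before left it; what a row does not reach is not made up. A row lasts 1/8 s, in which the tool goes at most 62.5 mm and 10.7 degrees, less where a joint would pass 70% of its speed; a pose out of reach is approached as far as the arm can. A call is refused whole if a number of a shift passes 62.5 or a number of a turn 10.7, either way. A call with a gripper value outside its range is refused whole. The fingers move at their own pace and stop on an object; FORCE is the grip in N (left out, the last holds). Time passes only in rows, so rows that do not move let the fingers close. It gives the time, the measured TCP pose, the force, the opening and the grip force at its end, in the units of the state.
- sense(): the state, without advancing time (a new reading comes with each control period).
- capture(name): name is "scene" or "top" or "wrist"; returns a dict with "image" (480x640x3 uint8, red, green, blue), "fx", "fy", "cx", "cy" (pixels), "dist_coeffs" ([k1, k2, p1, p2, k3] as OpenCV has them; the pictures are not rectified), "rvec" (rotation vector, rad) and "tvec" (3), from world to camera coordinates, as OpenCV has them; the wrist camera has in their place "hand_eye" (4x4, takes a point from camera to tool coordinates, whose origin is the TCP and whose axes are the flange's). Camera axes: x right, y down, z forward; pixel columns grow to the right and rows downward; lengths in mm; the calibration is good to about 2 mm. A picture is of the moment at which its call begins: read the wrist's pose just before it. There is no depth.
- finish_job(): hands the job in; it is judged then, once.
The state is a dict: "time_s": time; "joints": joint angles; "dq": joint speeds; "tau": joint torques, N m; "eef_pos": TCP position; "ee_rot": TCP orientation; "force": force on the tool from outside, world axes, zero at the start; "wrist_torque": the same for the moment, N m; "grip_width": opening from 0.0 (shut) to 1.0 (fully open); "grip_force": force on a finger pad.
Only numpy, scipy, OpenCV 4.12 (cv2) and the standard library are available. Lean on these libraries where they do the work, as an engineer would, in place of code of your own. Each camera call takes 0.05 s, during which the arm holds its last target. There are 200 camera calls.

## Working session

There is one attempt and no reset: what is moved stays moved. The work goes in short steps, Python scripts to look and compute and a shell command to move; the robot and the scene stay as the last step left them, time stands still between calls to the robot, and variables do not carry over. Pictures are saved under pics/ and viewed, at most 10 in all, crops included, and the job is handed in when it is done.

```bash
ls; mkdir -p pics; python3 - <<'E'
from rig import *
import cv2
s=sense();print({k:s[k] for k in('time_s','eef_pos','ee_rot','grip_width','force')})
for n in('scene','top'):
    c=capture(n);cv2.imwrite(f'pics/{n}0.png',cv2.cvtColor(c['image'],cv2.COLOR_RGB2BGR))
    print(n,{k:c[k] for k in c if k!='image'})
E
```

```text
pics
{'time_s': 0.0, 'eef_pos': array([ 138.39154933, -506.16551432,  238.72144296]), 'ee_rot': array([-6.67808558e-04,  9.91116282e-01,  1.32996481e-01,  6.90438933e-05]), 'grip_width': 0.9995248469237805, 'force': array([-0.1011898 ,  0.12915814, -0.27435189])}
scene {'fx': 618.0877048479373, 'fy': 618.0877048479373, 'cx': 313.4189976753751, 'cy': 236.8187655269393, 'dist_coeffs': array([0.02471991, 0.        , 0.        , 0.        , 0.        ]), 'rvec': array([ 0.7265104 ,  2.745708  , -0.92742609]), 'tvec': array([ 437.28777107, -109.89468852, 2353.18148556])}
top {'fx': 544.165419900828, 'fy': 544.165419900828, 'cx': 317.48945807226596, 'cy': 229.824444238118, 'dist_coeffs': array([-0.07211703,  0.        ,  0.        ,  0.        ,  0.        ]), 'rvec': array([ 2.18816527, -2.1406484 ,  0.13207582]), 'tvec': array([ -28.89973122,  517.09185878, 1733.87533422])}
```

View pics/scene0.png

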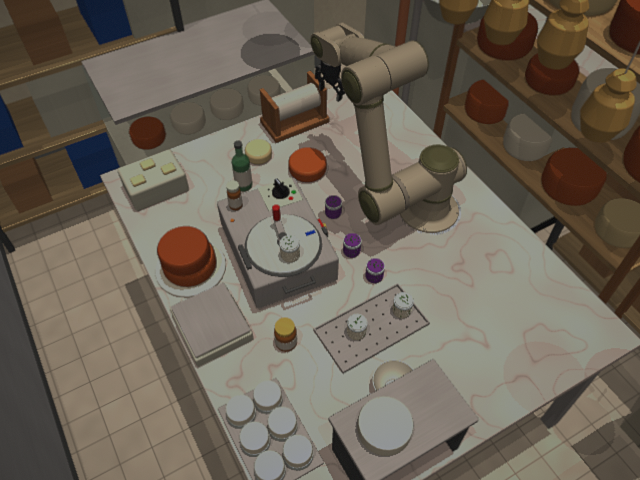

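View pics/top0.png

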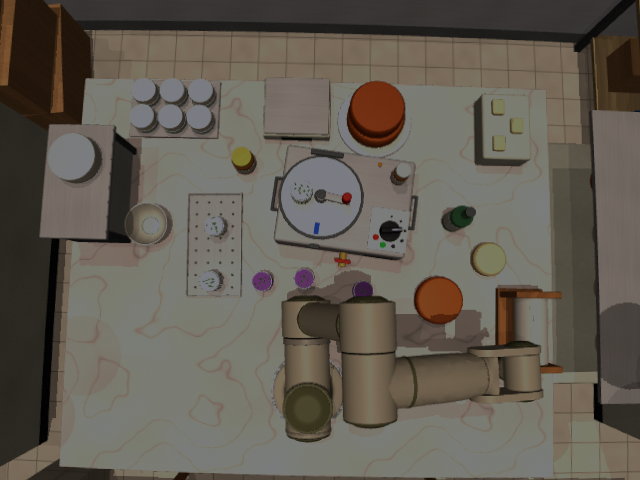

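The scene view shows the tub at (289,243) and the red handle at (276,212). In the top view the tub is at (302,190), the hub at (320,197), the handle at (347,198), the park mark at (317,228) and the dial at (390,231) with its pointer to the right. The tray tubs are at (215,227) and (211,281). I'll zoom in for pixel-accurate points.

```bash
cat > h.py <<'E'
import numpy as np, cv2
from scipy.spatial.transform import Rotation as R
from rig import *
def cam(n):
    if n=='wrist':
        s=sense(); c=capture(n); H=np.array(c['hand_eye'])
        q=s['ee_rot']; M=R.from_quat([q[1],q[2],q[3],q[0]]).as_matrix()
        c['Rcw']=M@H[:3,:3]; c['o']=M@H[:3,3]+s['eef_pos']
    else:
        c=capture(n); Rm=cv2.Rodrigues(np.array(c['rvec']))[0]
        c['Rcw']=Rm.T; c['o']=-Rm.T@np.array(c['tvec'])
    c['K']=np.array([[c['fx'],0,c['cx']],[0,c['fy'],c['cy']],[0,0,1.]])
    c['bgr']=cv2.cvtColor(c['image'],cv2.COLOR_RGB2BGR); return c
def ray(c,p):
    u=cv2.undistortPoints(np.array([[p]],float),c['K'],np.array(c['dist_coeffs']))[0,0]
    d=c['Rcw']@np.array([*u,1]); return c['o'],d/np.linalg.norm(d)
def onz(c,p,z):
    o,d=ray(c,p); return o+d*(z-o[2])/d[2]
def tri(*cp):
    A=0;b=0
    for c,p in cp:
        o,d=ray(c,p);P=np.eye(3)-np.outer(d,d);A=A+P;b=b+P@o
    x=np.linalg.solve(A,b); return x,[round(float(np.linalg.norm(np.cross(x-ray(c,p)[0],ray(c,p)[1]))),1) for c,p in cp]
def proj(c,X):
    Rm=c['Rcw'].T; return cv2.projectPoints(np.array([X],float),cv2.Rodrigues(Rm)[0],-Rm@c['o'],c['K'],np.array(c['dist_coeffs']))[0][0,0]
def blobs(c,lo,hi,roi,amin=6):
    x0,y0,x1,y1=roi; h=cv2.cvtColor(c['bgr'],cv2.COLOR_BGR2HSV)[y0:y1,x0:x1]
    if lo[0]<0: m=cv2.inRange(h,(0,lo[1],lo[2]),hi)|cv2.inRange(h,(180+lo[0],lo[1],lo[2]),(180,hi[1],hi[2]))
    else: m=cv2.inRange(h,lo,hi)
    n,_,st,ce=cv2.connectedComponentsWithStats(m)
    return [(tuple(np.round(ce[i]+[x0,y0],1)),st[i].tolist()[2:]) for i in range(1,n) if st[i,4]>=amin]
E
python3 - <<'E'
from h import *
t=cam('top');s=cam('scene')
a=cv2.resize(t['bgr'][135:275,260:430],None,fx=4,fy=4,interpolation=cv2.INTER_CUBIC)
cv2.imwrite('pics/topz.png',a)
b=cv2.resize(s['bgr'][140:340,200:440],None,fx=3,fy=3,interpolation=cv2.INTER_CUBIC)
cv2.imwrite('pics/scz.png',b)
for nm,c,roi in(('top',t,(260,135,430,265)),('sc',s,(200,150,345,310))):
    print(nm,'red',blobs(c,(-8,120,60),(8,255,255),roi),'blue',blobs(c,(105,120,60),(130,255,255),roi),'green',blobs(c,(45,100,40),(85,255,255),roi))
E
```

```text
top red [((np.float64(346.7), np.float64(197.0)), [10, 9, 65]), ((np.float64(375.3), np.float64(236.8)), [6, 6, 27]), ((np.float64(342.1), np.float64(260.6)), [16, 6, 58])] blue [((np.float64(316.1), np.float64(227.9)), [5, 11, 47])] green [((np.float64(382.3), np.float64(244.5)), [6, 6, 26])]
sc red [((np.float64(320.4), np.float64(152.6)), [6, 6, 8]), ((np.float64(292.6), np.float64(174.8)), [6, 6, 9]), ((np.float64(302.5), np.float64(180.8)), [8, 2, 8]), ((np.float64(290.5), np.float64(198.0)), [4, 3, 12]), ((np.float64(275.9), np.float64(212.1)), [8, 16, 100]), ((np.float64(320.4), np.float64(222.6)), [6, 8, 21]), ((np.float64(204.3), np.float64(239.0)), [11, 16, 45]), ((np.float64(201.9), np.float64(248.2)), [6, 9, 19]), ((np.float64(205.3), np.float64(253.0)), [4, 4, 6]), ((np.float64(201.1), np.float64(258.9)), [4, 11, 17]), ((np.float64(205.5), np.float64(278.1)), [5, 5, 8])] blue [((np.float64(310.0), np.float64(232.3)), [9, 5, 25])] green [((np.float64(293.3), np.float64(191.5)), [5, 4, 13])]
```

View pics/topz.png

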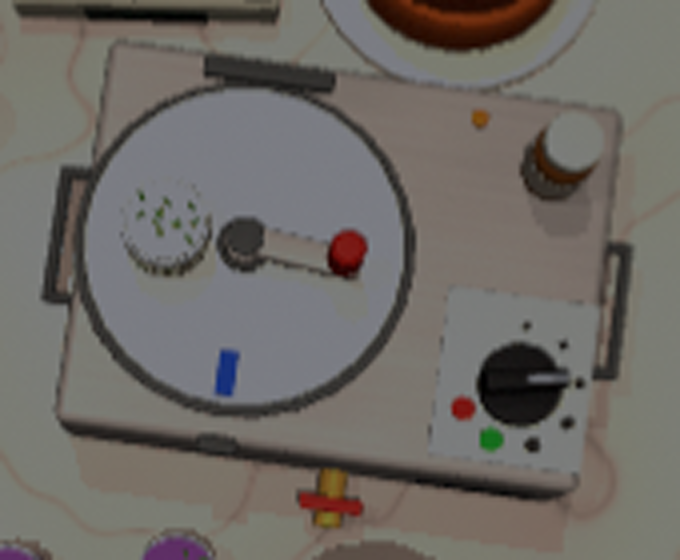

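View pics/scz.png

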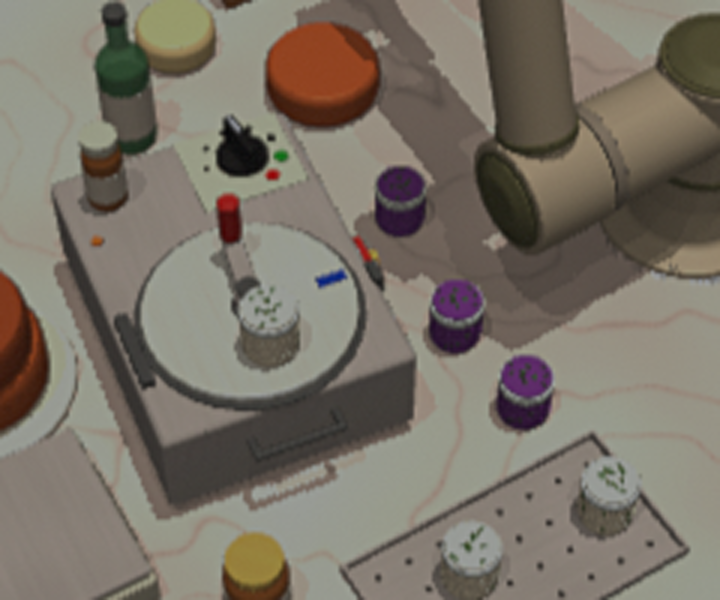

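Both zooms agree. The top crop shows the tub's face centred at about (166,223), the hub at (245,242), the dial skirt at (520,384) and the dial dots around it. In the scene crop the tub's face is at (268,309), the handle at (229,220) and the skirt at (242,155). Next step is triangulation.

```bash
python3 - <<'E'
from h import *
np.set_printoptions(precision=1,suppress=True)
t=cam('top');s=cam('scene')
T=lambda x,y:((x+.5)/4-.5+260,(y+.5)/4-.5+135)
S=lambda x,y:((x+1)/3-1/3+200-.33,(y+.5)/3-.5+140)
for n,a,b in (('tubtop',T(166,223),S(268,309)),('green',(382.3,244.5),(293.3,191.5)),('redmark',(375.3,236.8),(290.5,198)),('park',(316.1,227.9),(310,232.3)),('skirt',T(520,384),S(242,155)),('lidctr',T(247,248),S(251,310)),
 ('handle',(346.7,197),(275.9,207)),('tubA',(210.5,280),S(610,481)),('tubB',(215.5,225.5),S(472,548)),('rennettop',T(573,142),S(101,138))):
    print(n,*tri((t,a),(s,b)))
import itertools
d=np.array([onz(t,T(*p),150) for p in[(527,326),(563,345),(580,383),(567,423),(532,445),(491,440),(463,408)]])
A=np.c_[2*d[:,:2],np.ones(7)];x=np.linalg.lstsq(A,(d[:,:2]**2).sum(1),rcond=None)[0]
c=x[:2];r=np.sqrt(x[2]+c@c);print('dial axis',c,r,np.degrees(np.arctan2(*(d[:,:2]-c).T[::-1])))
tip=onz(t,T(566,378),197);tc=onz(t,T(490,386),197);print('pointer',np.degrees(np.arctan2(*(tip-tc)[:2][::-1])))
print('hubtop',onz(t,T(241,236),204),'handletop',onz(t,T(347,247),263),'park',onz(t,(316.1,227.9),165))
for p in((188.5,194),(242,194),(241,296),(187,296)):print('tray',onz(t,p,16))
for p in((115,42),(621,110),(575,487),(62,415)):print('kettle',onz(t,T(*p),150))
E
```

```text
tubtop [608.9  33.6 225.4] [0.3, 0.3]
green [ 463.4 -213.5  147. ] [0.4, 0.4]
redmark [ 486.3 -192.1  146.2] [0.5, 0.5]
park [507.4 -12.3 162.5] [0.6, 0.6]
skirt [ 505.1 -234.5  151.1] [1.0, 1.0]
lidctr [603.9 -25.6 151.5] [1.7, 1.7]
handle [586.9 -97.3 254.6] [0.6, 0.6]
tubA [345.2 317.5  64.2] [2.2, 2.2]
tubB [518.8 310.3  58.2] [2.6, 2.6]
rennettop [ 668.5 -257.3  250.7] [2.4, 2.4]
dial axis [ 504.8 -234.5] 46.1367806000144 [  -7.3  -46.3  -86.2 -127.  -167.2  153.4  112.9]
pointer -82.70260206710164
hubtop [604.8 -21.4 204. ] handletop [587.7 -96.2 263. ] park [507.6 -12.6 165. ]
tray [628.8 410.7  16. ]
tray [632.5 233.6  16. ]
tray [298.8 224.5  16. ]
tray [294.4 399.6  16. ]
kettle [764.2  78.3 150. ]
kettle [ 720.1 -312.2  150. ]
kettle [ 428.9 -277.3  150. ]
kettle [474.8 110.1 150. ]
```

Heights check out: tub top at 225 mm for 235 expected, marks at 147/150, dial ring radius 46.1/46. The kettle yaw is about -6.5°, the crank stands about 83° short of the mark, and the dial sits at the third click (1.40). Now moving over the tub.

```bash
python3 -m handwheel '[[[0,0,50,0,0,0,1],[20,20,40,0,0,5,1],[40,45,0,0,0,7,1],[40,45,0,0,0,7,1],[40,45,0,0,0,7,1],[40,45,0,0,0,7,1],[40,45,0,0,0,7,1],[40,45,0,0,0,7,1]]]' 40
python3 -m handwheel '[[[40,45,0,0,0,7,1],[40,45,0,0,0,7,1],[40,45,0,0,0,7,1],[40,45,0,0,0,7,1],[40,45,0,0,0,7,1],[40,45,0,0,0,0,1],[10,25,0,0,0,0,1],[0,0,0,0,0,0,1]]]'
python3 - <<'E'
from h import *
c=cam('wrist');cv2.imwrite('pics/w1.png',c['bgr']);print(sense()['eef_pos'],c['o'],c['hand_eye'])
for n,X in(('tub',(609,34,235)),('A',(345,317,74)),('hub',(605,-22,204)),('handle',(587,-97,263)),('park',(507.5,-12.5,165))):print(n,proj(c,X))
E
```

```text
time_s: 1.3
eef_pos: [399.4, -214.8, 329.4]
ee_rot: [0.0, 0.855, 0.519, 0.0]
force: [0.2, -0.7, 0.5]
grip_width: 1.001
grip_force: 0.0
time_s: 2.3
eef_pos: [648.7, 80.2, 328.3]
ee_rot: [-0.001, 0.66, 0.751, -0.0]
force: [-1.1, 0.6, 0.8]
grip_width: 0.999
grip_force: 0.0
[648.38569016  78.81678838 328.81170602] [639.14839721 156.1030718  461.85514186] [[-6.84317310e-04 -9.53448552e-01 -3.01554955e-01  7.65643692e+01]
 [ 9.99999451e-01 -4.13190182e-04 -9.62880394e-04  2.08433535e-01]
 [ 7.93457370e-04 -3.01555448e-01  9.53448311e-01 -1.33519209e+02]
 [ 0.00000000e+00  0.00000000e+00  0.00000000e+00  1.00000000e+00]]
tub [255.76358371 297.37537022]
A [ 37.78598172 -81.09660382]
hub [252.60545513 338.70141097]
handle [209.34062588 462.75891031]
park [157.73209446 293.76128647]
```

View pics/w1.png

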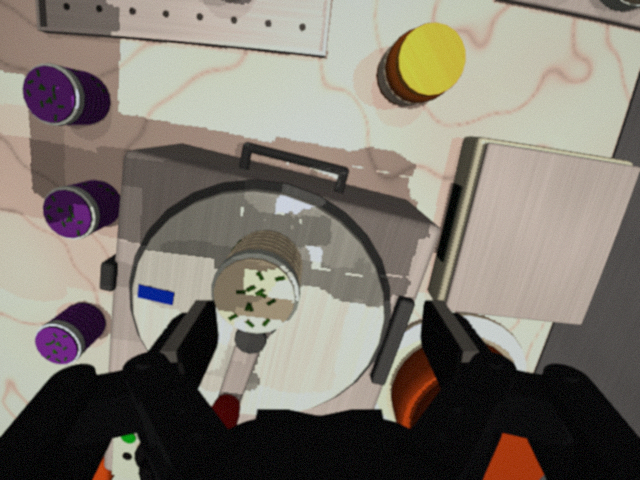

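In the wrist view the tub's face is at (257,292) where I predicted (256,297), and the park bar is at (156,295) where I predicted (158,294). That puts the tub at about (609.5,36). Descending to grasp it along x, with the fingers clear of the hub.

```bash
python3 -m handwheel '[[[-39,-42.5,0,0,0,0,1],[0,0,-50,0,0,0,1],[0,0,-45,0,0,0,1],[0,0,-20,0,0,0,1],[0,0,-10,0,0,0,1],[0,0,0,0,0,0,0],[0,0,0,0,0,0,-1],[0,0,0,0,0,0,-1]]]' 30
python3 -m handwheel '[[[0,0,0,0,0,0,-1],[0,0,0,0,0,0,-1],[0,0,0,0,0,0,-1]]]'
```

```text
time_s: 3.35
eef_pos: [609.7, 35.8, 205.4]
ee_rot: [0.001, 0.661, 0.751, 0.0]
force: [-1.1, -1.4, 4.0]
grip_width: 0.743
grip_force: 34.1
time_s: 3.72
eef_pos: [609.7, 35.8, 205.4]
ee_rot: [0.001, 0.661, 0.751, 0.0]
force: [-1.2, -2.3, 5.4]
grip_width: 0.74
grip_force: 34.4
```

```bash
python3 -m handwheel '[[[0,0,15,0,0,0,-1],[0,0,50,0,0,0,-1],[0,0,35,0,0,10,-1],[-25,40,0,0,0,10,-1],[-25,40,0,0,0,10,-1],[-25,40,0,0,0,10,-1],[-25,40,0,0,0,10,-1],[-25,40,0,0,0,10,-1]]]'
python3 -m handwheel '[[[-25,40,0,0,0,10,-1],[-20,30,0,0,0,10,-1],[-8,10,0,0,0,3,-1],[0,0,0,0,0,0,-1],[0,0,0,0,0,0,-1]]]'
python3 - <<'E'
from h import *
np.set_printoptions(precision=1,suppress=True)
c=cam('wrist');t=cam('top');print(sense()['eef_pos'])
a=c['bgr'];b=cv2.resize(t['bgr'][180:310,170:260],None,fx=3.7,fy=3.7,interpolation=cv2.INTER_CUBIC)
m=np.zeros((481,460+b.shape[1],3),np.uint8);m[:360,:460]=cv2.resize(a,(460,360))[:360];m[:b.shape[0],460:]=b;cv2.imwrite('pics/w2.png',m)
for n,X in(('A',(345,317,74)),('B',(519,310,74))):print(n,proj(c,X)*[460/640,360/480])
E
```

```text
time_s: 4.72
eef_pos: [483.3, 237.4, 304.9]
ee_rot: [0.0, 0.194, 0.981, 0.0]
force: [1.0, 0.7, -1.4]
grip_width: 0.742
grip_force: 34.3
time_s: 5.35
eef_pos: [432.1, 315.2, 304.4]
ee_rot: [0.0, -0.001, 1.0, -0.0]
force: [0.1, -0.5, -2.6]
grip_width: 0.743
grip_force: 34.2
[432.1 315.2 304.2]
A [231.2  86.1]
B [226.3 208.7]
```

View pics/w2.png

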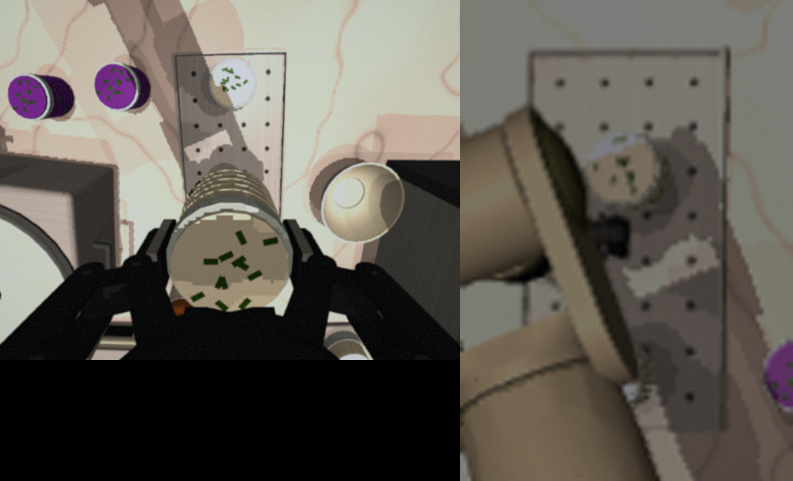

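The wrist view shows tub A's face at (233,85), where I predicted (231,86), and the floor between the two tubs is free. Lowering there.

```bash
python3 -m handwheel '[[[0,1,-50,0,0,0,-1],[0,0,-55,0,0,0,-1],[0,0,-55,0,0,0,-1],[0,0,-50,0,0,0,-1],[0,0,-25,0,0,0,-1],[0,0,-12,0,0,0,-1],[0,0,-7,0,0,0,-1],[0,0,0,0,0,0,-1]]]'
python3 -m handwheel '[[[0,0,-2,0,0,0,-1],[0,0,-2,0,0,0,-1],[0,0,0,0,0,0,-1]]]'
```

```text
time_s: 6.45
eef_pos: [431.8, 317.1, 50.7]
ee_rot: [0.0, -0.002, 1.0, 0.0]
force: [0.0, 0.9, -2.1]
grip_width: 0.737
grip_force: 34.3
time_s: 6.82
eef_pos: [431.4, 317.1, 46.4]
ee_rot: [0.0, -0.003, 1.0, 0.0]
force: [0.4, 0.4, -2.5]
grip_width: 0.739
grip_force: 34.3
```

```bash
python3 -m handwheel '[[[0,0,-1,0,0,0,-1],[0,0,0,0,0,0,-1]]]'; python3 -m handwheel '[[[0,0,-1,0,0,0,-1],[0,0,0,0,0,0,-1]]]'
```

```text
time_s: 7.08
eef_pos: [431.4, 317.1, 45.3]
ee_rot: [-0.0, -0.002, 1.0, -0.0]
force: [-0.0, -0.4, -2.2]
grip_width: 0.739
grip_force: 34.3
time_s: 7.32
eef_pos: [431.5, 317.1, 44.5]
ee_rot: [0.0, -0.002, 1.0, 0.0]
force: [-0.9, -1.4, 0.9]
grip_width: 0.743
grip_force: 34.4
```

```bash
python3 -m handwheel '[[[0,0,0,0,0,0,0.6],[0,0,0,0,0,0,0.8],[0,0,0,0,0,0,1],[0,0,0,0,0,0,1],[0,0,20,0,0,0,1],[0,0,50,0,0,0,1],[0,0,60,0,0,0,1],[0,0,60,0,0,0,1]]]'
python3 -m handwheel '[[[0,-10,60,0,0,0,1],[10,-50,40,0,0,-10,1],[10,-55,0,0,0,-10,1],[10,-55,0,0,0,-10,1],[10,-55,0,0,0,-10,1],[10,-55,0,0,0,-10,1],[10,-55,0,0,0,-10,1],[10,-55,0,0,0,-10,1]]]'
python3 -m handwheel '[[[3,-55,0,0,0,-10,0.5],[0,-55,0,0,0,-6.5,0],[0,-50,-25,0,0,0,0],[0,0,-40,0,0,0,0],[0,0,0,0,0,0,0],[0,0,0,0,0,0,0]]]'
python3 - <<'E'
from h import *
np.set_printoptions(precision=1,suppress=True)
print(sense()['joints'])
c=cam('wrist');t=cam('top')
a=c['bgr'];b=cv2.resize(t['bgr'][180:310,170:260],None,fx=3.6,fy=3.6,interpolation=cv2.INTER_CUBIC)
m=np.zeros((480,460+b.shape[1],3),np.uint8);m[:360,:460]=cv2.resize(a,(460,360));m[:b.shape[0],460:]=b;cv2.imwrite('pics/w3.png',m)
for n,X in(('axis',(505,-234.5,161)),('green',(463.5,-213.5,150)),('gripc',(505,-234.5,197))):print(n,proj(c,X)*[460/640,360/480])
E
```

```text
time_s: 8.32
eef_pos: [431.1, 316.9, 236.3]
ee_rot: [-0.0, -0.003, 1.0, -0.0]
force: [1.1, 0.6, -0.6]
grip_width: 1.0
grip_force: 0.0
time_s: 9.32
eef_pos: [501.0, -73.0, 333.0]
ee_rot: [0.0, 0.574, 0.819, 0.0]
force: [0.8, 0.7, 1.0]
grip_width: 1.001
grip_force: 0.0
time_s: 10.07
eef_pos: [504.6, -231.0, 269.7]
ee_rot: [0.001, 0.683, 0.73, 0.0]
force: [0.3, 0.5, 0.5]
grip_width: 0.495
grip_force: 0.0
[-0.6  0.4  1.4  0.   1.4 -0.7]
axis [229.3 180.8]
green [190.  154.2]
gripc [229.4 194.4]
```

View pics/w3.png

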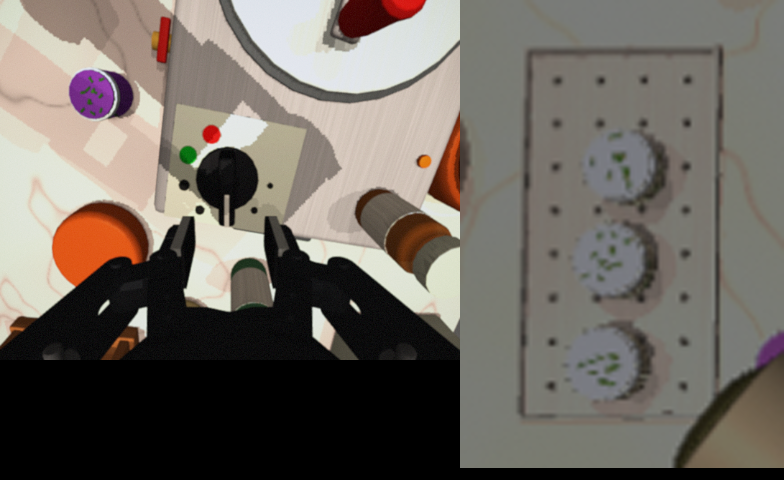

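The tray now holds three upright tubs. In the wrist view the dial's skirt is at (227.5,179), where I predicted (229,181), and the bar lines up with the gap between the fingers. Descending and gripping the bar.

```bash
python3 -m handwheel '[[[-1,-3,-40,0,0,0,0],[0,0,-35,0,0,0,0],[0,0,-15,0,0,0,0],[0,0,-5,0,0,0,0],[0,0,0,0,0,0,0],[0,0,0,0,0,0,-1],[0,0,0,0,0,0,-1],[0,0,0,0,0,0,-1]]]' 40
python3 -m handwheel '[[[0,0,0,0,0,0,-1],[0,0,0,0,0,0,-1]]]'; python3 -c "
from rig import *
print(sense()['wrist_torque'])"
```

```text
time_s: 11.18
eef_pos: [502.7, -234.5, 174.0]
ee_rot: [0.0, 0.683, 0.73, -0.0]
force: [-5.8, -0.2, 4.9]
grip_width: 0.169
grip_force: 39.9
time_s: 11.42
eef_pos: [502.7, -234.4, 174.0]
ee_rot: [0.0, 0.683, 0.73, -0.0]
force: [-4.1, 0.2, 5.2]
grip_width: 0.168
grip_force: 39.9
[ 0.00874677  0.83112204 -0.02884647]
```

```bash
python3 -m handwheel '[[[-0.5,0,0,0,0,-10,-1],[0,0,0,0,0,-10,-1],[0,0,0,0,0,-10,-1],[0,0,0,0,0,-10,-1],[0,0,0,0,0,-10,-1],[0,0,0,0,0,-10,-1],[0,0,0,0,0,-10,-1],[0,0,0,0,0,-10,-1]]]'
python3 -m handwheel '[[[0,0,0,0,0,-10,-1],[0,0,0,0,0,-10,-1],[0,0,0,0,0,-10,-1],[0,0,0,0,0,-10,-1],[0,0,0,0,0,0,-1],[0,0,0,0,0,0,-1]]]'; python3 -c "
from rig import *
print(sense()['wrist_torque'])"
```

```text
time_s: 12.42
eef_pos: [502.4, -234.4, 173.9]
ee_rot: [0.001, 0.993, 0.117, -0.0]
force: [-3.6, 1.2, 4.8]
grip_width: 0.17
grip_force: 39.9
time_s: 13.18
eef_pos: [502.3, -234.3, 173.9]
ee_rot: [0.0, 0.974, -0.227, -0.0]
force: [-3.9, 0.8, 5.4]
grip_width: 0.165
grip_force: 39.9
[ 0.0813372   0.86202449 -0.1093701 ]
```

```bash
python3 -m handwheel '[[[0,0,0,0,0,0,-0.4],[0,0,0,0,0,0,0],[0,0,0,0,0,0,0],[0,0,20,0,0,0,0],[0,0,50,0,0,0,0],[0,0,60,0,0,0,0],[0,0,60,0,0,0,0],[20,30,0,0,0,10,0.3]]]'
python3 -m handwheel '[[[30,45,0,0,0,10,0.3],[30,45,0,0,0,10,0.3],[5,17,0,0,0,10,0.3],[0,0,0,0,0,0,0.3],[0,0,0,0,0,0,0.3]]]'
python3 - <<'E'
from h import *
np.set_printoptions(precision=1,suppress=True)
print(sense()['joints'],sense()['eef_pos'])
c=cam('wrist');t=cam('top')
a=c['bgr'];b=cv2.resize(t['bgr'][150:270,330:430],None,fx=3.4,fy=3.4,interpolation=cv2.INTER_CUBIC)
m=np.zeros((420,460+b.shape[1],3),np.uint8);m[:345,:460]=cv2.resize(a,(460,345));m[:b.shape[0],460:]=b;cv2.imwrite('pics/w4.png',m)
k=460/640
for n,X in(('handletop',(587,-97,263)),('hub',(605,-22,204)),('park',(507.5,-12.5,165)),('green',(463.5,-213.5,150)),('dial',(504,-234.5,161))):print(n,proj(c,X)*k)
print([(np.array(p)*k,s) for p,s in blobs(c,(-8,120,60),(8,255,255),(0,0,640,480),60)], [(np.array(p)*k,s) for p,s in blobs(c,(105,120,60),(130,255,255),(0,0,640,480),60)])
E
```

```text
time_s: 14.18
eef_pos: [522.9, -205.5, 367.7]
ee_rot: [0.002, 0.99, -0.141, 0.004]
force: [0.7, -0.2, -0.8]
grip_width: 0.649
grip_force: 0.0
time_s: 14.8
eef_pos: [587.3, -98.0, 362.9]
ee_rot: [0.0, 0.993, 0.118, -0.0]
force: [-0.3, -0.8, 0.5]
grip_width: 0.649
grip_force: 0.0
[-0.4  0.4  1.  -0.   1.7  1. ] [587.3 -98.  362.9]
handletop [227.7 173.3]
hub [168.2 128.3]
park [156.6 190.2]
green [281.9 239.5]
dial [304.7 223.5]
[(array([338. ,  12.7]), [132, 36, 1069]), (array([228.4, 167.8]), [36, 51, 1373]), (array([271.6, 225.9]), [12, 15, 135])] [(array([157.3, 191.5]), [21, 32, 386])]
```

View pics/w4.png

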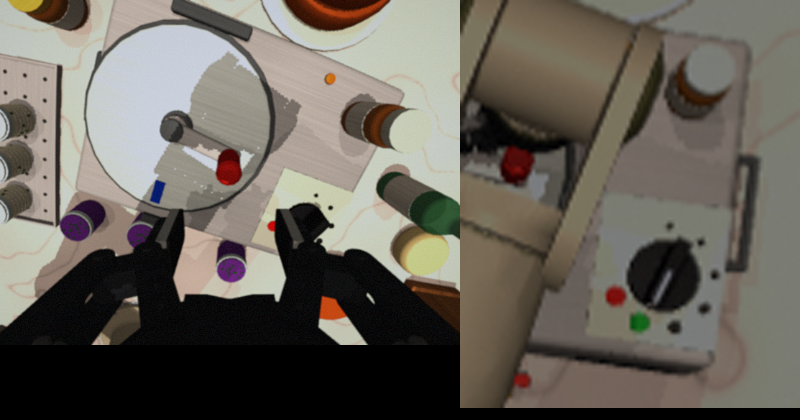

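The dial pointer now points at the green mark. In the wrist view the handle's top is at (229,174), where I predicted (228,173), and the park bar is at (157,191). Descending to grip the handle.

```bash
python3 -m handwheel '[[[0.5,1,-50,0,0,0,0.3],[0,0,-50,0,0,0,0.3],[0,0,-25,0,0,0,0.3],[0,0,-5,0,0,0,0.3],[0,0,0,0,0,0,0],[0,0,0,0,0,0,-1],[0,0,0,0,0,0,-1],[0,0,0,0,0,0,-1]]]' 40
python3 -m handwheel '[[[0,0,0,0,0,0,-1],[0,0,0,0,0,0,-1]]]'; python3 - <<'E'
import numpy as np
# 15 deg clockwise steps about axis, start at handle
for a0,n in((-103.4,56),):
    a=np.radians(a0-15*np.arange(n+1)); p=75*np.c_[np.cos(a),np.sin(a)]; d=np.diff(p,axis=0)
    for i in range(0,24,8): print(','.join(f'[{x:.1f},{y:.1f},0,0,0,0,-1]' for x,y in d[i:i+8]), (p[i+8]).round(1))
E
```

```text
time_s: 15.9
eef_pos: [588.5, -96.8, 234.5]
ee_rot: [0.001, 0.993, 0.12, 0.001]
force: [0.0, -3.2, 6.5]
grip_width: 0.293
grip_force: 39.4
time_s: 16.15
eef_pos: [588.5, -96.8, 234.5]
ee_rot: [0.001, 0.993, 0.12, 0.001]
force: [-1.5, -2.8, 6.4]
grip_width: 0.295
grip_force: 39.4
[-18.3,7.0,0,0,0,0,-1],[-15.9,11.5,0,0,0,0,-1],[-12.3,15.2,0,0,0,0,-1],[-8.0,17.9,0,0,0,0,-1],[-3.1,19.3,0,0,0,0,-1],[2.0,19.5,0,0,0,0,-1],[7.0,18.3,0,0,0,0,-1],[11.5,15.9,0,0,0,0,-1] [-54.5  51.5]
[15.2,12.3,0,0,0,0,-1],[17.9,8.0,0,0,0,0,-1],[19.3,3.1,0,0,0,0,-1],[19.5,-2.0,0,0,0,0,-1],[18.3,-7.0,0,0,0,0,-1],[15.9,-11.5,0,0,0,0,-1],[12.3,-15.2,0,0,0,0,-1],[8.0,-17.9,0,0,0,0,-1] [71.9 21.4]
[3.1,-19.3,0,0,0,0,-1],[-2.0,-19.5,0,0,0,0,-1],[-7.0,-18.3,0,0,0,0,-1],[-11.5,-15.9,0,0,0,0,-1],[-15.2,-12.3,0,0,0,0,-1],[-17.9,-8.0,0,0,0,0,-1],[-19.3,-3.1,0,0,0,0,-1],[-19.5,2.0,0,0,0,0,-1] [-17.4 -73. ]
```

```bash
python3 -m handwheel '[[[-18.3,7.0,0,0,0,0,-1],[-15.9,11.5,0,0,0,0,-1],[-12.3,15.2,0,0,0,0,-1],[-8.0,17.9,0,0,0,0,-1]]]'; python3 -m handwheel '[[[-3.1,19.3,0,0,0,0,-1],[2.0,19.5,0,0,0,0,-1],[7.0,18.3,0,0,0,0,-1],[11.5,15.9,0,0,0,0,-1]]]'
```

```text
time_s: 16.65
eef_pos: [533.2, -45.0, 234.4]
ee_rot: [0.001, 0.993, 0.12, 0.001]
force: [2.1, -1.5, 6.2]
grip_width: 0.294
grip_force: 39.8
time_s: 17.15
eef_pos: [551.5, 28.9, 234.4]
ee_rot: [0.001, 0.993, 0.12, 0.001]
force: [4.1, -6.7, 3.9]
grip_width: 0.295
grip_force: 39.6
```

```bash
python3 -m handwheel '[[[15.2,12.3,0,0,0,0,-1],[17.9,8.0,0,0,0,0,-1],[19.3,3.1,0,0,0,0,-1],[19.5,-2.0,0,0,0,0,-1],[18.3,-7.0,0,0,0,0,-1],[15.9,-11.5,0,0,0,0,-1],[0,0,0,0,0,0,-1],[0,0,0,0,0,0,-1]]]'
```

```text
time_s: 18.15
eef_pos: [657.4, 30.4, 234.4]
ee_rot: [0.001, 0.993, 0.12, 0.001]
force: [-2.3, -3.2, 6.3]
grip_width: 0.29
grip_force: 40.2
```

Forces are small and the handle is tracking the circle, so I'll continue.

```bash
python3 -m handwheel '[[[12.3,-15.2,0,0,0,0,-1],[8.0,-17.9,0,0,0,0,-1],[3.1,-19.3,0,0,0,0,-1],[-2.0,-19.5,0,0,0,0,-1],[-7.0,-18.3,0,0,0,0,-1],[-11.5,-15.9,0,0,0,0,-1]]]'
python3 -m handwheel '[[[-15.2,-12.3,0,0,0,0,-1],[-17.9,-8.0,0,0,0,0,-1],[-19.3,-3.1,0,0,0,0,-1],[-19.5,2.0,0,0,0,0,-1],[0,0,0,0,0,0,-1],[0,0,0,0,0,0,-1]]]'
```

```text
time_s: 18.9
eef_pos: [660.3, -74.9, 234.4]
ee_rot: [0.0, 0.993, 0.12, 0.002]
force: [-1.9, 4.5, 7.3]
grip_width: 0.294
grip_force: 40.4
time_s: 19.65
eef_pos: [588.7, -96.8, 234.4]
ee_rot: [0.001, 0.993, 0.12, 0.001]
force: [-1.4, -3.3, 8.6]
grip_width: 0.293
grip_force: 40.7
```

One full turn is done, and the handle returned to (588.7,-96.8). Now the second turn.

```bash
python3 -m handwheel '[[[-18.3,7.0,0,0,0,0,-1],[-15.9,11.5,0,0,0,0,-1],[-12.3,15.2,0,0,0,0,-1],[-8.0,17.9,0,0,0,0,-1],[-3.1,19.3,0,0,0,0,-1],[2.0,19.5,0,0,0,0,-1],[7.0,18.3,0,0,0,0,-1],[11.5,15.9,0,0,0,0,-1]]]'
python3 -m handwheel '[[[15.2,12.3,0,0,0,0,-1],[17.9,8.0,0,0,0,0,-1],[19.3,3.1,0,0,0,0,-1],[19.5,-2.0,0,0,0,0,-1],[18.3,-7.0,0,0,0,0,-1],[15.9,-11.5,0,0,0,0,-1],[12.3,-15.2,0,0,0,0,-1],[8.0,-17.9,0,0,0,0,-1]]]'
python3 -m handwheel '[[[3.1,-19.3,0,0,0,0,-1],[-2.0,-19.5,0,0,0,0,-1],[-7.0,-18.3,0,0,0,0,-1],[-11.5,-15.9,0,0,0,0,-1],[-15.2,-12.3,0,0,0,0,-1],[-17.9,-8.0,0,0,0,0,-1],[-19.3,-3.1,0,0,0,0,-1],[-19.5,2.0,0,0,0,0,-1]]]'
python3 -m handwheel '[[[-18.3,7.0,0,0,0,0,-1],[-15.9,11.5,0,0,0,0,-1],[-12.3,15.2,0,0,0,0,-1],[-8.0,17.9,0,0,0,0,-1],[-2.2,12.9,0,0,0,0,-1],[0,0,0,0,0,0,-1],[0,0,0,0,0,0,-1]]]'
python3 - <<'E'
import numpy as np
P=np.array([(588.5,-96.8),(657.4,30.4),(588.7,-96.8),(533.2,-45),(551.5,28.9),(660.3,-74.9)])
x=np.linalg.lstsq(np.c_[2*P,np.ones(6)],(P**2).sum(1),rcond=None)[0];c=x[:2];print(c,np.sqrt(x[2]+c@c))
E
```

```text
time_s: 20.65
eef_pos: [551.8, 29.2, 234.4]
ee_rot: [0.0, 0.993, 0.12, 0.001]
force: [2.6, -4.5, 6.6]
grip_width: 0.291
grip_force: 40.5
time_s: 21.65
eef_pos: [677.6, -2.2, 234.3]
ee_rot: [0.0, 0.993, 0.12, -0.0]
force: [-12.7, -2.5, 11.0]
grip_width: 0.289
grip_force: 41.0
time_s: 22.65
eef_pos: [588.8, -97.0, 234.4]
ee_rot: [0.001, 0.993, 0.12, 0.002]
force: [2.7, 1.5, 9.6]
grip_width: 0.29
grip_force: 40.8
time_s: 23.52
eef_pos: [530.9, -31.4, 234.3]
ee_rot: [0.0, 0.993, 0.12, -0.001]
force: [-11.4, -0.3, 14.5]
grip_width: 0.289
grip_force: 41.1
[605.26437983 -23.60570715] 75.12594293604698
```

```bash
python3 -m handwheel '[[[-0.3,10,0,0,0,0,-1],[0.4,6.8,0,0,0,0,-1],[0,0,0,0,0,0,-1],[0,0,0,0,0,0,-1]]]'
python3 -m handwheel '[[[0,0,0,0,0,0,-0.5],[0,0,0,0,0,0,0],[0,0,0,0,0,0,0.3],[0,0,20,0,0,0,0.3],[0,0,50,0,0,0,0.3],[0,0,55,0,0,0,0.3],[-20,-60,20,0,0,0,0.3],[-20,-60,0,0,0,0,0.3]]]'
python3 -m handwheel '[[[-20,-60,0,0,0,0,0.3],[-20,-60,0,0,0,0,0.3],[-20,-60,0,0,0,0,0.3],[-40,-45,0,0,0,0,0.3],[-40,-45,0,0,0,0,0.3],[-40,-45,0,0,0,0,0.3],[0,0,0,0,0,0,0.3],[0,0,0,0,0,0,0.3]]]'
python3 - <<'E'
from h import *
np.set_printoptions(precision=1,suppress=True)
t=cam('top')
b=cv2.resize(t['bgr'][135:275,180:430],None,fx=3.2,fy=3.2,interpolation=cv2.INTER_CUBIC);cv2.imwrite('pics/t5.png',b)
r=blobs(t,(-8,120,60),(8,255,255),(270,150,400,265));u=blobs(t,(105,120,60),(130,255,255),(270,150,400,265));print(r,u)
for p,s in r:print(onz(t,p,255))
print(blobs(t,(45,100,40),(85,255,255),(360,220,420,265)))
E
```

```text
time_s: 24.02
eef_pos: [531.1, -14.1, 234.3]
ee_rot: [-0.0, 0.993, 0.12, -0.001]
force: [-9.8, 2.9, 14.3]
grip_width: 0.293
grip_force: 41.3
time_s: 25.02
eef_pos: [492.9, -131.8, 378.1]
ee_rot: [0.001, 0.993, 0.121, 0.001]
force: [1.2, -0.2, -1.0]
grip_width: 0.647
grip_force: 0.0
time_s: 26.02
eef_pos: [313.9, -443.4, 376.6]
ee_rot: [-0.0, 0.993, 0.12, 0.0]
force: [0.2, 0.0, -0.0]
grip_width: 0.652
grip_force: 0.0
[((np.float64(317.1), np.float64(216.2)), [9, 9, 66]), ((np.float64(375.3), np.float64(236.8)), [6, 6, 27]), ((np.float64(342.1), np.float64(260.6)), [16, 6, 58])] [((np.float64(316.0), np.float64(228.3)), [5, 11, 44])]
[530.2 -14.5 255. ]
[ 475.2 -180.2  255. ]
[405.9 -87.5 255. ]
[((np.float64(382.3), np.float64(244.5)), [6, 6, 26])]
```

View pics/t5.png

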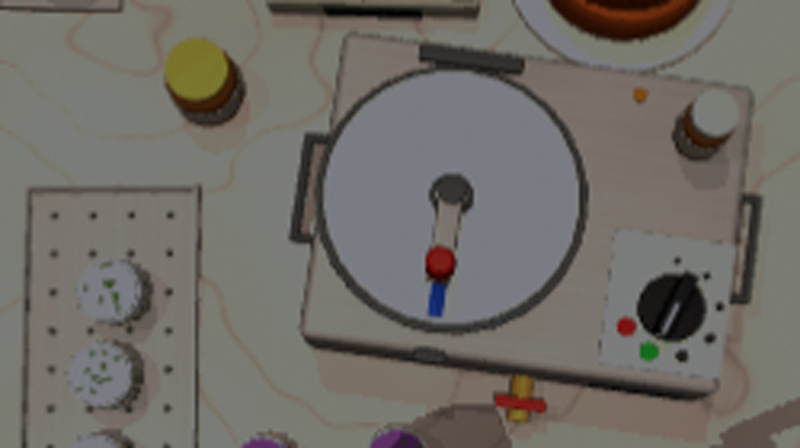

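The crank arm, handle (440,263) and blue mark (436,299) lie on one line, the dial pointer aims at the green dot (649,351), and the tubs stand upright. Everything is in place, so I'm handing it in.

```bash
python3 -c "
from rig import *
print(finish_job())"
```

```text
the job is handed in; nothing more can be done
None
```

I handed the job in at about 26 s of the 72 s allowed: the tub stands upright in the tray between the other two, the dial is on green, and then the crank went two full turns clockwise and on to the blue mark; the last top view shows all of this, but the hand-in returned no verdict.

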